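# Load a slide carrier under the reader's leaf spring

## Task

Load the slide carrier into the slide reader: with the fingertips press down hard on its ribbed thumb deck until the sprung bed beneath it is fully down, and keep it pressed while you slide it along its channel, under the steel bridge and the leaf spring, until its nose meets the end stop and the bed can spring back up behind it. Then let go and move clear. Do not pick the carrier up, and leave everything else standing where it is.

Things in the scene. Friction and masses are not known exactly. Their poses are not given: they have to be found in the camera images.
- dock: Slide reader's fixed loading dock: straight open channel 73 mm wide between white rails (107 mm over both, tops 36 mm above bench). Origin on the bench, on the centre line, under the bridge's entry edge; x = feed direction, y across, z up. Floor z 20 mm from x -60 to 66 mm; from x -158 to -60 mm the floor is the sprung bed. A white housing 65 mm high, 130 wide, fills x 72 to 172 mm.
- bridge (a point): Top centre of the bridge, a steel bar across the channel: dock x 0 to 12 mm, underside z 39 mm, top z 47 mm (51 mm at its screws). This point is at dock x 6 mm.
- stop (a point): Centre of the face of the end stop that the carrier's nose must meet: dock x 66 mm, z 28 mm. The stop is 73 mm wide and its top is at z 44 mm.
- carrier: Loose grey slide tray in the channel, 120 mm long (its x, parallel to dock x, nose at +60), 70 wide, 16 thick, about 0.15 kg. Origin: centre of underside. Starts on the raised bed at dock x -75 to -91 mm, z 29 mm, where its nose would butt on the bridge. Pressed down (z 20 mm) it clears the bridge by 3 mm. Home (nose on stop): origin at dock x +6 mm, rear edge 6 mm past the bed.
- thumb (a point): Middle of the carrier's thumb deck, on its top face: flat grooved area 40 mm long, 70 wide, at the back end (carrier x -60 to -20 mm, 16 mm above the underside). A cross rib 6 mm thick, 60 wide, 8 high bounds it on the nose side (carrier x -20 to -14 mm): fingertips on the deck can push on it. With the carrier home this point is at dock x -34 mm and the rib ends 8 mm before the bridge.
- bed (a joint): Depression of the sprung bed plate under the carrier, m: 0 = up (its top 29 mm above bench), 0.009 = fully down, level with the channel floor. Spring lift 6.5 N when up, 9.5 N when down: about 8 N on the carrier holds it down. It springs up by itself once the carrier's rear edge has passed it.
- leaf (a joint): Lift of the leaf spring, rad: dark steel strip 30 mm wide, 42 long, hung from the bridge's exit edge and sloping down along the feed. 0 = free, tip about 28 mm above bench; about 0.18 when it rides on the pressed-down carrier. It bears on the carrier with 3 to 5 N and drags on it; sliding the pressed carrier takes roughly 8 to 15 N.
- jar: Bystander: open glass staining jar, 64 mm across, 75 mm high; origin at centre of its underside.
- bottle: Bystander: amber dropper bottle, 44 mm across, 85 mm high; origin at centre of its underside.
- slidebox: Bystander: white slide box 80 x 55 x 30 mm; origin at centre of its underside.
- pot: Bystander: lidded sample pot, 48 mm across, 50 mm high; origin at centre of its underside.
- eraser: Bystander: small dark rubber block 50 x 24 x 16 mm; origin at centre of its underside.
- rack: Bystander: white rack of capped tubes 110 x 60 mm, 88 mm high; origin at centre of its underside.

How it is judged (in metres and radians):
On the way, in this order (a step that is already met when the one before it is completed fails the run):
1. the fingers press the carrier down until the bed is down, before its nose is under the bridge (value of joint bed above 0.007 m and contact force between the fingers and carrier above 4 N and x of carrier in the frame of dock below -0.055 m), for 0.1 s.
2. held down by the fingers, the carrier is slid under the bridge and lifts the leaf spring (value of joint bed above 0.005 m and value of joint leaf above 0.1 rad and contact force between the fingers and carrier above 3 N and x of carrier in the frame of dock above -0.035 m), for 0.05 s.
At the end, for the whole second after the job is handed in: the carrier rests flat on the channel floor (within 3 mm, 0.05 rad) with its nose within 5 mm of the end stop, under the raised leaf spring (over 0.1 rad); the bed has sprung up behind it (within 2 mm of its top); everything at rest (x of carrier in the frame of dock between 0.0005 and 0.009 m and z of carrier in the frame of dock between 0.017 and 0.023 m and angle between carrier's own z axis and vertical below 0.05 rad and value of joint bed below 0.002 m and value of joint leaf above 0.1 rad and linear speed of carrier below 0.01 m/s); the robot touches nothing.
It fails at once if the carrier is lifted more than 10 mm above where it lay at the start, or tipped more than 0.3 rad (z of carrier in the frame of dock above 0.039 m or angle between carrier's own z axis and vertical above 0.3 rad).
It fails at once if a bystander is moved more than 20 mm or tipped over (distance of any of jar, bottle, slidebox, pot, eraser, rack from where it was at the start of the episode above 0.02 m or angle between any of jar, bottle, slidebox, pot, eraser, rack's own z axis and vertical above 0.4 rad).
It also fails if it takes over 35 s, if anything falls off the work surface, if the arm or the gripper's body presses on something with over 40 N, if the wrist force passes 120 N, or if a joint passes its speed limit or range.

## Robot

A 6-joint arm with a two-finger parallel gripper is mounted at the origin on the work surface. World frame = base frame: x ahead of the robot, y to its left, z up, the work surface at z = 0. Lengths are in m, angles in degrees, forces in N, time in s.
With the tool pointing down it reaches from about 0.375 to 0.9 m from the base axis. Payload 3.1 kg.
Tool frame: the origin (TCP) lies midway between the tips of the shut fingers; the grasp point (between the pads) lies bot.hold_point_z behind it (bot.hold_point_z is the distance from the TCP to the grasp point, in m); z points along the fingers, y is the direction in which the jaws open and shut (so a half turn about z gives the same grasp; the last joint's range is limited). The gripper opens to 87 mm and grips with 3 to 60 N. Pads are 19 mm wide; open, the fingers measure 117 mm over their backs; the gripper's body (75 mm by 190 mm) begins 51 mm behind the grasp point.
Start: joints at [60.189, 30.224, 82.088, -0, 67.689, -10.227], TCP at [0.209, 0.589, 0.223] pointing down, gripper open.
Joint ranges: [-176.69, 176.69], [-43.24, 126.21], [12.49, 139.97], [-82, 262], [0, 151.66], [-163.58, 163.58]. Speed limits (degrees/s): [159.86, 159.86, 180, 180, 180, 180].

## Interface

Orientations are given as a 3x3 rotation matrix whose columns are the frame's x, y, z axes.
In Python, from rig import bot, vision, hand_in gives the robot as it stands. The module is installed in compiled form; this text tells all that it offers.
- The arm moves only by the shell command python3 -m handwheel 'ROWS'. ROWS is JSON, a list of rows, each an object of numbers: "hand": the gripper's target within -1 to 1 (fully open at 1, half-way at 0, shut at -1); "dx", "dy", "dz": the shift along the world's x, y, z in cm; "wx", "wy", "wz": the turn, a rotation vector about the world's x, y, z in rad. In form: [{"hand": .., "dx": .., "dy": .., "dz": .., "wx": .., "wy": .., "wz": ..}, ...]. A call has 1 to 10 rows; each row shifts and turns the commanded pose from where the row before left it; what a row does not reach is not made up. A row lasts 1/10 s, in which the tool goes at most 50 mm and 8.59 degrees, less where a joint would pass 70% of its speed; a pose out of reach is approached as far as the arm can. A call with a gripper value outside its range is refused whole. The fingers move at their own pace and stop on an object; the grip force is fixed at half the most. Time passes only in rows, so rows that do not move let the fingers close. It gives the time, the measured TCP pose, the force and the opening at its end, in the units of the state.
- bot.read_state(): the state, without advancing time (a new reading comes with each control period).
- vision.capture(name): name is "scene" or "top" or "wrist"; returns (picture, depth): 480x640x3 uint8, red, green, blue; 480x640 float32, m along the optical axis (not along the pixel's ray), 0 where there is no reading.
- vision.get_calibration(name): a dict with "fx", "fy", "cx", "cy" (pixels), "rvec" (rotation vector, rad) and "tvec" (3), from world to camera coordinates, as OpenCV has them. Camera axes: x right, y down, z forward; pixel columns grow to the right and rows downward; lengths in m; the calibration is good to about 2 mm. A picture is of the moment at which its call begins: read the wrist's pose just before it. get_calibration takes no time and is no camera call; for the wrist camera it gives the pose at the moment of the call.
- hand_in(): hands the job in, once; it reports no verdict.
The state is a dict: "time_s": time; "joint_positions": joint angles; "qvel": joint speeds; "tau": joint torques, N m; "position": TCP position; "tcp_rot": TCP orientation; "force": force on the tool from outside, world axes, zero at the start; "moment": the same for the moment, N m; "opening": opening from 0.0 (shut) to 1.0 (fully open).
Only numpy, scipy, OpenCV 4.12 (cv2) and the standard library are available. Lean on these libraries where they do the work, as an engineer would, in place of code of your own. Each camera call takes 0.05 s, during which the arm holds its last target.

## Working session

There is one attempt and no reset: what is moved stays moved. The work goes in short steps, Python scripts to look and compute and a shell command to move; the robot and the scene stay as the last step left them, time stands still between calls to the robot, and variables do not carry over. Pictures are saved under pics/ and viewed, and the job is handed in when it is done.

```bash
mkdir -p pics
python3 - <<'E'
from rig import bot, vision
import cv2, numpy as np
for n in ("scene","top"):
    p,d=vision.capture(n); cv2.imwrite(f"pics/{n}0.png",p[:,:,::-1]); np.savez(f"{n}0.npz",p=p,d=d)
    c=vision.get_calibration(n); print(n,c)
s=bot.read_state(); print(s["time_s"],s["position"],s["tcp_rot"],s["opening"],s["force"],bot.hold_point_z)
E
```

```text
scene {'fx': 583.5020070532292, 'fy': 583.5020070532292, 'cx': 317.2991073355171, 'cy': 245.08725584144184, 'rvec': array([ 1.48224588,  2.30221499, -0.66972607]), 'tvec': array([ 0.33145609, -0.37612244,  1.28576064])}
top {'fx': 441.6988573986045, 'fy': 441.6988573986045, 'cx': 314.0326624902074, 'cy': 245.93438867430734, 'rvec': array([ 2.21024323, -2.16610267,  0.17661279]), 'tvec': array([-0.13079523,  0.58274926,  0.7625351 ])}
0.1 [0.20914834 0.58828611 0.22166732] [[-9.42127477e-01  3.35253447e-01 -9.71005591e-04]
 [ 3.35254662e-01  9.42126078e-01 -1.66245250e-03]
 [ 3.57466758e-04 -1.89177634e-03 -9.99998147e-01]] 1.0026100896880457 [-1.05814781 -0.67662073 -0.55421988] 0.0187
```

View pics/scene0.png

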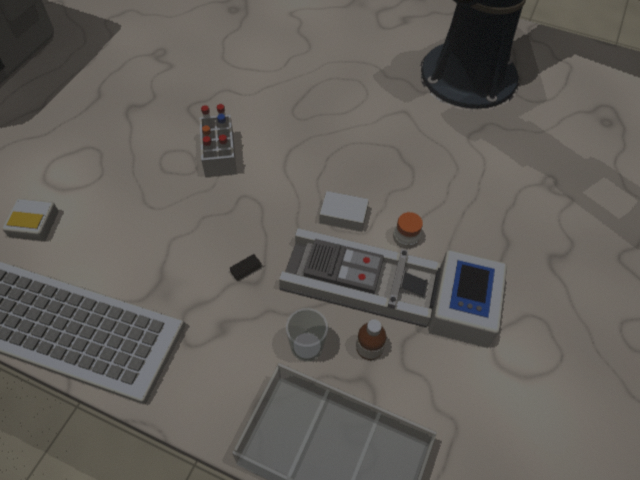

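View pics/top0.png

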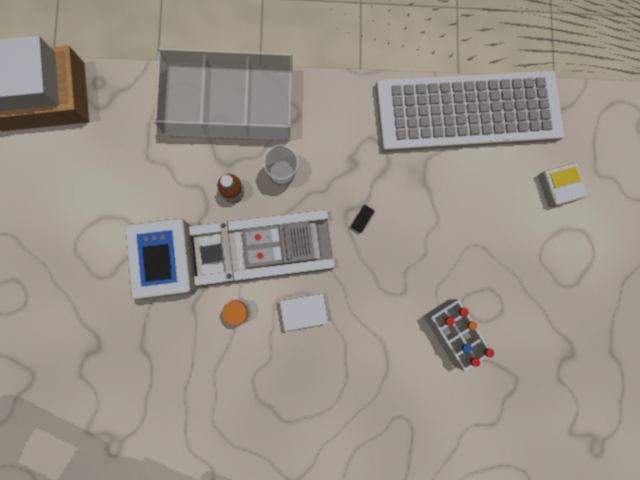

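The top view shows the dock with the feed direction to the left, the deck at about (300,242), the bridge at about (226,250) and the housing at (158,258). The jar is at (281,165), the bottle at (229,187), the pot at (234,313) and the slide box at (304,312). Next I'll zoom in and measure.

```bash
cat > h.py <<'E'
import numpy as np, cv2
from rig import vision
def cam(n):
    c=vision.get_calibration(n); R=cv2.Rodrigues(c["rvec"])[0]; return c,R,np.array(c["tvec"])
def unproj(n,u,v,d):
    c,R,t=cam(n); return R.T@(np.array([(u-c["cx"])/c["fx"]*d,(v-c["cy"])/c["fy"]*d,d])-t)
def onz(n,u,v,z):
    c,R,t=cam(n); o=-R.T@t; r=R.T@np.array([(u-c["cx"])/c["fx"],(v-c["cy"])/c["fy"],1]); return o+r*(z-o[2])/r[2]
def proj(n,P):
    c,R,t=cam(n); q=R@np.array(P)+t; return q[0]/q[2]*c["fx"]+c["cx"],q[1]/q[2]*c["fy"]+c["cy"]
def cloud(n,d):
    c,R,t=cam(n); v,u=np.mgrid[:480,:640]; 
    P=np.stack([(u-c["cx"])/c["fx"]*d,(v-c["cy"])/c["fy"]*d,d],-1)-t
    return P@R
E
python3 - <<'E'
from h import *
z=np.load("top0.npz"); C=cloud("top",z["d"])
for u,v in [(300,242),(250,275),(250,221),(226,250),(158,230),(325,240),(245,262),(400,300),(281,150),(210,255)]:
    print(u,v,C[v,u].round(4), z["d"][v,u])
print(proj("top",[.209,.589,.22]))
im=z["p"][140:345,120:350,::-1]; cv2.imwrite("pics/z.png",cv2.resize(im,None,fx=3.4,fy=2.9,interpolation=cv2.INTER_CUBIC)[:600,:800])
hz=C[140:345,120:350,2]; cv2.imwrite("pics/zh.png",cv2.applyColorMap(cv2.resize((np.clip(hz,0,.09)/.09*255).astype(np.uint8),None,fx=3.4,fy=2.9,interpolation=0)[:600,:800],cv2.COLORMAP_JET))
E
```

```text
300 242 [ 0.591  -0.0934  0.0427] 0.79005116
250 275 [ 0.5307 -0.0056  0.0332] 0.788497
250 221 [ 0.6282 -0.0024  0.0331] 0.7991788
226 250 [0.5735 0.037  0.0441] 0.78029776
158 230 [0.6035 0.1512 0.0633] 0.7588545
325 240 [ 0.6001 -0.1409  0.0068] 0.82904947
245 262 [0.5549 0.0057 0.0174] 0.80628854
400 300 [ 0.4906 -0.2849 -0.0018] 0.8326633
281 150 [ 0.7551 -0.0556  0.0553] 0.79385346
210 255 [0.565  0.0666 0.0331] 0.78873056
(np.float64(-263.91159377383644), np.float64(523.0525789469059))
```

View pics/z.png

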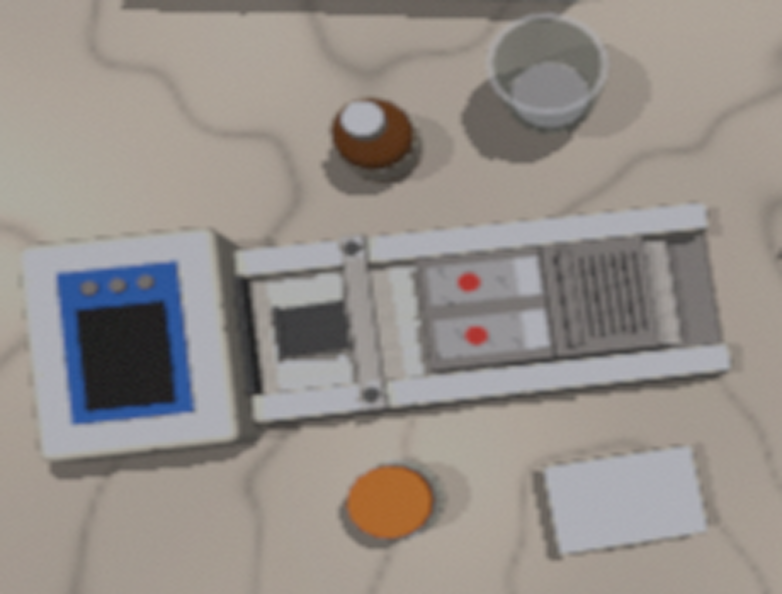

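View pics/zh.png

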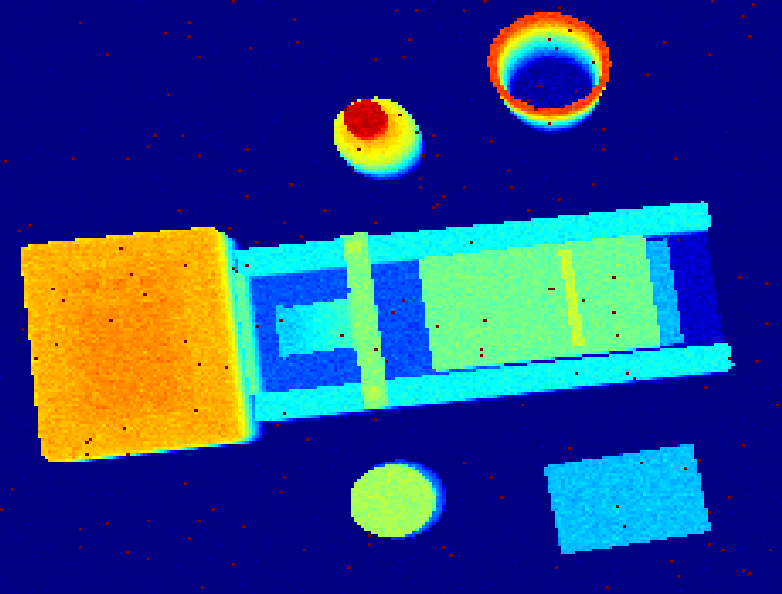

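```bash
cat > fit.py <<'E'
from h import *
def fit(n,d,ox=0):
    C=cloud(n,d); P=C.reshape(-1,3); P=P[(P[:,0]>.47)&(P[:,0]<.69)&(P[:,1]>-.2)&(P[:,1]<.25)]
    return P
E
python3 - <<'E'
from fit import *
for n in ("top","scene"):
    z=np.load(n+"0.npz"); P=fit(n,z["d"])
    P=P[(P[:,2]>-.02)&(P[:,2]<.1)]
    zb=np.median(P[P[:,2]<.008][:,2]); print(n,"bench",zb)
    P[:,2]-=zb
    g=P[(P[:,2]>.033)&(P[:,2]<.038)]
    # rails: two lines; search angle maximizing edge sharpness
    def ax(a): return np.array([-np.sin(a),np.cos(a)]),np.array([-np.cos(a),-np.sin(a)]) # feed, left(y)
    best=None
    for a in np.radians(np.arange(-15,15.1,.1)):
        f,l=ax(a); v=g[:,:2]@l; h=np.histogram(v,bins=np.arange(-.75,-.4,.003))[0]; s=(h.astype(float)**2).sum()
        if best is None or s>best[0]: best=(s,a)
    a=best[1]; f,l=ax(a); v=g[:,:2]@l; u=g[:,:2]@f
    c0=-np.array([.583,0])@[1,0]
    h,e=np.histogram(v,bins=np.arange(-.75,-.4,.002)); print("ang",np.degrees(a)); print([(round(x,3),k) for x,k in zip(e,h) if k>30])
    r=[]
    for lo,hi in ((-.75,-.575),(-.575,-.45)):
        m=(v>lo)&(v<hi); q=v[m]; h,e=np.histogram(q,bins=np.arange(lo,hi,.001)); 
        big=e[:-1][h>.4*np.sort(h)[-8]]; r.append((big.min(),big.max()+.001))
        w=u[m&(v>big.min())&(v<big.max())]; print(big.min(),big.max()+.001,"u range",np.percentile(w,[.3,1,50,99,99.7]))
    vc=np.mean(r); print("centre v",vc)
    V=P[:,:2]@l-vc; U=P[:,:2]@f
    def rng(m): return np.percentile(U[m],[1,2,50,98,99]).round(4), m.sum()
    Z=P[:,2]
    print("bridge",rng((abs(V)<.045)&(Z>.0435)&(Z<.05)&(U>.05-.03)))
    print("carrier top",rng((abs(V)<.03)&(Z>.043)&(Z<.047)&(U<.02)), np.percentile(V[(abs(V)<.045)&(Z>.043)&(Z<.047)&(U<-.0)],[1,99]))
    print("rib",rng((abs(V)<.028)&(Z>.050)&(U<.02)),"housing",rng((abs(V)<.06)&(Z>.06)&(U>.05)), np.percentile(V[(Z>.06)&(U>.1)],[1,99]))
    print("stop",rng((abs(V)<.03)&(Z>.041)&(Z<.046)&(U>.07)))
    print("f",f,"l",l)
E
```

```text
top bench -0.001482579972054338
ang 8.599999999999916
[(np.float64(-0.626), np.int64(129)), (np.float64(-0.624), np.int64(128)), (np.float64(-0.622), np.int64(125)), (np.float64(-0.62), np.int64(135)), (np.float64(-0.618), np.int64(131)), (np.float64(-0.616), np.int64(125)), (np.float64(-0.614), np.int64(135)), (np.float64(-0.612), np.int64(132)), (np.float64(-0.61), np.int64(72)), (np.float64(-0.536), np.int64(122)), (np.float64(-0.534), np.int64(140)), (np.float64(-0.532), np.int64(135)), (np.float64(-0.53), np.int64(138)), (np.float64(-0.528), np.int64(135)), (np.float64(-0.526), np.int64(141)), (np.float64(-0.524), np.int64(138)), (np.float64(-0.522), np.int64(144)), (np.float64(-0.52), np.int64(66))]
-0.6259999999999999 -0.6089999999999999 u range [-0.23751766 -0.2360586  -0.11860961  0.01183671  0.01511612]
-0.5359999999999999 -0.5189999999999999 u range [-0.23669431 -0.23505501 -0.11480664  0.01145967  0.01537812]
centre v -0.5725Traceback (most recent call last):
  File "<stdin>", line 26, in <module>
  File "<stdin>", line 24, in rng
    return _quantile_unchecked(
        a, q, axis, out, overwrite_input, method, keepdims, weights)
    return _ureduce(a,
                    func=_quantile_ureduce_func,
    ...<5 lines>...
                    overwrite_input=overwrite_input,
                    method=method)
    r = func(a, **kwargs)
    result = _quantile(arr,
                       quantiles=q,
    ...<2 lines>...
                       out=out,
                       weights=wgt)
    slices_having_nans = np.isnan(arr[-1, ...])
                                  ~~~^^^^^^^^^
IndexError: index -1 is out of bounds for axis 0 with size 0
```

```bash
cat > m.py <<'E'
from fit import *
def run(n,d,a=np.radians(8.6),vc=-.5725):
    P=fit(n,d); P=P[(P[:,2]>-.02)&(P[:,2]<.1)]
    P[:,2]-=np.median(P[P[:,2]<.008][:,2])
    f=np.array([-np.sin(a),np.cos(a)]);l=np.array([-np.cos(a),-np.sin(a)])
    V=P[:,:2]@l-vc; U=P[:,:2]@f; Z=P[:,2]
    def rng(s,m): 
        if m.sum()>5: print(n,s,"U",np.percentile(U[m],[1,3,50,97,99]).round(4),"V",np.percentile(V[m],[1,50,99]).round(4),"Z",np.median(Z[m]).round(4),m.sum())
    rng("bridge",(abs(V)<.03)&(Z>.043)&(Z<.051)&(U>-.075)&(U<-.02))
    rng("carrier",(abs(V)<.045)&(Z>.0425)&(Z<.048)&(U<-.075))
    rng("deck",(abs(V)<.045)&(Z>.0425)&(Z<.048)&(U<-.16))
    rng("rib",(abs(V)<.045)&(Z>.050)&(Z<.058)&(U<-.075))
    rng("housing",(abs(V)<.075)&(Z>.06)&(U>-.02))
    rng("stop",(abs(V)<.03)&(Z>.041)&(Z<.046)&(U>-.02))
    for h in (.03,.055): pass
    H,e=np.histogram(U[(abs(V)<.025)&(Z>.043)&(Z<.05)],bins=np.arange(-.24,.06,.002)); print([(round(float(x)*1000),int(k)) for x,k in zip(e,H) if k>5])
E
python3 - <<'E'
from m import *
for n in ("top","scene"): run(n,np.load(n+"0.npz")["d"])
E
```

```text
top bridge U [-0.0566 -0.0565 -0.0504 -0.0435 -0.043 ] V [-0.0291 -0.0001  0.0291] Z 0.0466 253
top carrier U [-0.2002 -0.198  -0.1385 -0.0855 -0.083 ] V [-0.0344  0.0004  0.034 ] Z 0.0451 2390
top deck U [-0.201  -0.2002 -0.1814 -0.1626 -0.1618] V [-0.0343  0.0004  0.034 ] Z 0.045 831
top rib U [-0.1615 -0.1614 -0.1586 -0.1557 -0.1556] V [-0.0285  0.0002  0.0291] Z 0.0527 115
top housing U [0.0166 0.0184 0.0639 0.1104 0.1128] V [-0.0628  0.0014  0.063 ] Z 0.0655 4357
top stop U [0.0092 0.0092 0.0115 0.0158 0.0159] V [-0.0291 -0.0026  0.0293] Z 0.0436 101
[(-202, 22), (-200, 29), (-198, 31), (-196, 29), (-194, 27), (-192, 29), (-190, 26), (-188, 29), (-186, 29), (-184, 30), (-182, 29), (-180, 30), (-178, 27), (-176, 24), (-174, 29), (-172, 27), (-170, 31), (-168, 30), (-166, 29), (-164, 31), (-162, 6), (-156, 23), (-154, 26), (-152, 31), (-150, 29), (-148, 28), (-146, 32), (-144, 29), (-142, 29), (-140, 30), (-138, 29), (-136, 30), (-134, 28), (-132, 32), (-130, 32), (-128, 32), (-126, 28), (-124, 29), (-122, 31), (-120, 29), (-118, 30), (-116, 30), (-114, 33), (-112, 27), (-110, 32)
[... 952 characters left out ...]
, 33), (-180, 27), (-178, 26), (-176, 28), (-174, 30), (-172, 25), (-170, 29), (-168, 30), (-166, 29), (-164, 29), (-162, 27), (-160, 6), (-154, 21), (-152, 29), (-150, 29), (-148, 27), (-146, 28), (-144, 23), (-142, 27), (-140, 29), (-138, 30), (-136, 32), (-134, 28), (-132, 31), (-130, 28), (-128, 29), (-126, 28), (-124, 29), (-122, 33), (-120, 25), (-118, 32), (-116, 31), (-114, 29), (-112, 32), (-110, 29), (-108, 32), (-106, 28), (-104, 28), (-102, 33), (-100, 30), (-98, 30), (-96, 32), (-94, 29), (-92, 31), (-90, 28), (-88, 30), (-86, 30), (-84, 31), (-82, 31), (-80, 14), (-54, 28), (-52, 32), (-50, 32), (-48, 31), (-46, 34), (-44, 30), (-42, 15), (-40, 6), (12, 28), (14, 20), (18, 10)]
```

Both cameras agree to about 3 mm across and 5 mm along the dock, and the heights match those given: deck 45 mm, rib 53 mm, bridge 47 mm. The feed direction is about (-0.15, 0.989), and the deck centre is near (0.596, -0.0925). I'll shut the gripper, turn the jaws across the channel and move to a hover above the deck.

```bash
python3 -m handwheel '[{"hand":-1,"dx":2.42,"dy":-4.26,"wz":-0.135},{"hand":-1,"dx":2.42,"dy":-4.26,"wz":-0.135},{"hand":-1,"dx":2.42,"dy":-4.26,"wz":-0.135},{"hand":-1,"dx":2.42,"dy":-4.26,"wz":-0.135},{"hand":-1,"dx":2.42,"dy":-4.26,"wz":-0.135},{"hand":-1,"dx":2.42,"dy":-4.26,"wz":-0.135},{"hand":-1,"dx":2.42,"dy":-4.26,"wz":-0.135},{"hand":-1,"dx":2.42,"dy":-4.26,"wz":-0.135},{"hand":-1,"dx":2.42,"dy":-4.26},{"hand":-1,"dx":2.42,"dy":-4.26}]'
python3 -m handwheel '[{"hand":-1,"dx":2.42,"dy":-4.26},{"hand":-1,"dx":2.42,"dy":-4.26},{"hand":-1,"dx":2.42,"dy":-4.26},{"hand":-1,"dx":2.42,"dy":-4.26},{"hand":-1,"dx":2.42,"dy":-4.26},{"hand":-1,"dx":2.42,"dy":-4.26,"dz":-2},{"hand":-1,"dz":-3},{"hand":-1}]'
python3 - <<'E'
from rig import bot
from m import *
s=bot.read_state(); print(s["position"],np.degrees(np.arctan2(s["tcp_rot"][1][1],s["tcp_rot"][0][1])),s["force"],s["opening"])
p,d=vision.capture("wrist"); np.savez("wrist1.npz",p=p,d=d); cv2.imwrite("pics/wrist1.png",p[:,:,::-1])
try: run("wrist",d)
except Exception as e: print(e)
p,d=vision.capture("top"); cv2.imwrite("pics/top1.png",p[:,:,::-1])
E
```

```text
[0.20914834 0.58828611 0.22166732] 70.41201286505024 [-1.05814781 -0.67662073 -0.55421988] 1.0026100896880457
[]invalid input
invalid input
  return _methods._mean(a, axis=axis, dtype=dtype,
  ret = ret.dtype.type(ret / rcount)
```

View pics/wrist1.png

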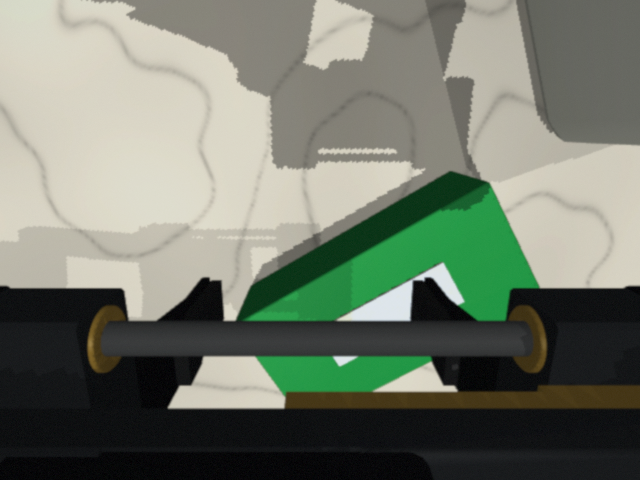

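View pics/top1.png

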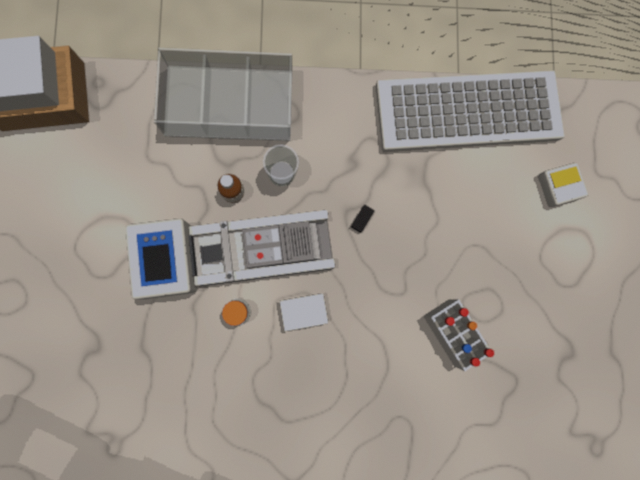

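The moves were refused ("invalid input"), most likely because every key has to be present. The wrist picture shows a green box under the gripper, at about (400,290). I'll rise a little first and then cross.

```bash
python3 -m handwheel '[{"hand":-1,"dx":0,"dy":0,"dz":3,"wx":0,"wy":0,"wz":0},{"hand":-1,"dx":2.42,"dy":-4.26,"dz":0,"wx":0,"wy":0,"wz":-0.135},{"hand":-1,"dx":2.42,"dy":-4.26,"dz":0,"wx":0,"wy":0,"wz":-0.135},{"hand":-1,"dx":2.42,"dy":-4.26,"dz":0,"wx":0,"wy":0,"wz":-0.135},{"hand":-1,"dx":2.42,"dy":-4.26,"dz":0,"wx":0,"wy":0,"wz":-0.135},{"hand":-1,"dx":2.42,"dy":-4.26,"dz":0,"wx":0,"wy":0,"wz":-0.135},{"hand":-1,"dx":2.42,"dy":-4.26,"dz":0,"wx":0,"wy":0,"wz":-0.135},{"hand":-1,"dx":2.42,"dy":-4.26,"dz":0,"wx":0,"wy":0,"wz":-0.135},{"hand":-1,"dx":2.42,"dy":-4.26,"dz":0,"wx":0,"wy":0,"wz":-0.135}]'
```

```text
time_s: 1.1
position: [0.4036, 0.2463, 0.2527]
tcp_rot: [[-0.143, 0.99, 0.0], [0.99, 0.143, 0.0], [0.0, 0.0, -1.0]]
force: [1.2, -0.1, -0.5]
opening: 0.266
```

```bash
python3 -m handwheel '[{"hand":-1,"dx":2.42,"dy":-4.24,"dz":0,"wx":0,"wy":0,"wz":0},{"hand":-1,"dx":2.42,"dy":-4.24,"dz":0,"wx":0,"wy":0,"wz":0},{"hand":-1,"dx":2.42,"dy":-4.24,"dz":0,"wx":0,"wy":0,"wz":0},{"hand":-1,"dx":2.42,"dy":-4.24,"dz":0,"wx":0,"wy":0,"wz":0},{"hand":-1,"dx":2.42,"dy":-4.24,"dz":0,"wx":0,"wy":0,"wz":0},{"hand":-1,"dx":2.42,"dy":-4.24,"dz":0,"wx":0,"wy":0,"wz":0},{"hand":-1,"dx":2.42,"dy":-4.24,"dz":0,"wx":0,"wy":0,"wz":0},{"hand":-1,"dx":2,"dy":-4,"dz":-3,"wx":0,"wy":0,"wz":0},{"hand":-1,"dx":0,"dy":0,"dz":-3,"wx":0,"wy":0,"wz":0},{"hand":-1,"dx":0,"dy":0,"dz":-2,"wx":0,"wy":0,"wz":0}]'
python3 - <<'E'
from rig import bot
from m import *
s=bot.read_state(); print(s["position"],np.degrees(np.arctan2(s["tcp_rot"][1][1],s["tcp_rot"][0][1])),s["force"],s["opening"])
c=vision.get_calibration("wrist")
p,d=vision.capture("wrist"); np.savez("wrist1.npz",p=p,d=d); cv2.imwrite("pics/wrist2.png",p[:,:,::-1])
try: run("wrist",d)
except Exception as e: print(e)
p,d=vision.capture("top"); cv2.imwrite("pics/top2.png",p[:,:,::-1])
E
```

```text
time_s: 2.1
position: [0.5905, -0.0875, 0.1724]
tcp_rot: [[-0.146, 0.989, -0.002], [0.989, 0.146, 0.001], [0.001, -0.002, -1.0]]
force: [0.0, 0.5, -0.5]
opening: 0.006
[ 0.59049493 -0.08745086  0.17236306] 8.374973531488441 [ 0.01207021  0.54922754 -0.52627894] 0.00558961037864282
wrist bridge U [-0.0537 -0.0535 -0.0476 -0.0403 -0.0396] V [-0.0294  0.0006  0.0294] Z 0.047 1832
wrist carrier U [-0.1965 -0.1939 -0.1301 -0.0815 -0.0795] V [-0.0325  0.0013  0.0357] Z 0.045 13752
wrist deck U [-0.1974 -0.1966 -0.1785 -0.1614 -0.1607] V [-0.0326  0.0012  0.0357] Z 0.0448 4061
wrist rib U [-0.1585 -0.1584 -0.1553 -0.1526 -0.1525] V [-0.0275  0.0013  0.0307] Z 0.0526 676
[(-198, 134), (-196, 143), (-194, 141), (-192, 159), (-190, 154), (-188, 151), (-186, 151), (-184, 147), (-182, 161), (-180, 157), (-178, 140), (-176, 171), (-174, 149), (-172, 162), (-170, 149), (-168, 181), (-166, 138), (-164, 176), (-162, 127), (-154, 142), (-152, 148), (-150, 191), (-148, 146), (-146, 181), (-144, 158), (-142, 156), (-140, 189), (-138, 151), (-136, 182), (-134, 197), (-132, 142), (-130, 188), (-128, 197), (-126, 174), (-124, 159), (-122, 197), (-120, 201), (-118, 161), (-116, 176), (-114, 202), (-112, 203), (-110, 191), (-108, 149), (-106, 203), (-104, 204), (-102, 206), (-100, 206), (-98, 197), (-96, 157), (-94, 194), (-92, 206), (-90, 205), (-88, 207), (-86, 208), (-84, 208), (-82, 207), (-80, 132), (-54, 258), (-52, 222), (-50, 224), (-48, 236), (-46, 233), (-44, 238), (-42, 105), (-40, 36)]
```

View pics/wrist2.png

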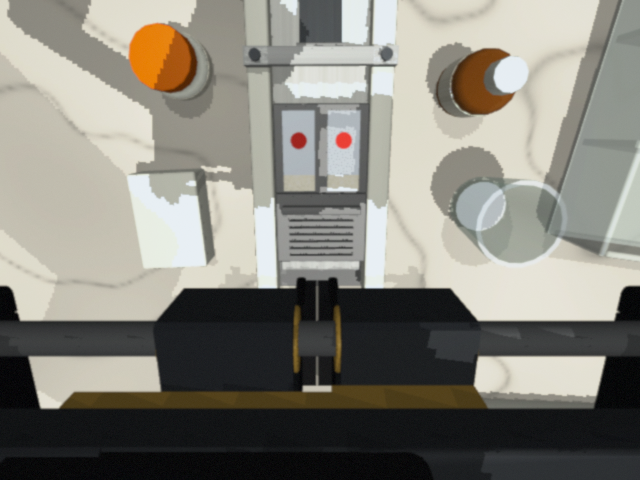

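View pics/top2.png

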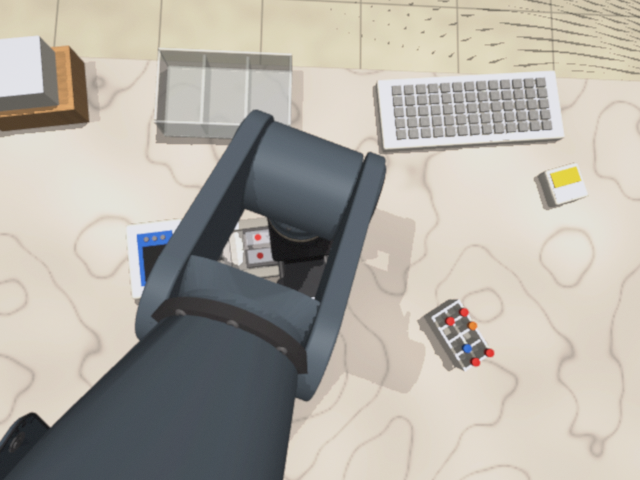

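The wrist camera puts the rib's rear edge at u = -0.1585 and the deck centred at V = +1.3 mm, consistent with the other two. In that picture the deck is at (320,235) and the bridge at (320,55). The fingers are above the nose half of the deck, so I'll descend to just above it.

```bash
python3 -m handwheel '[{"hand":-1,"dx":0.2,"dy":0,"dz":-3,"wx":0,"wy":0,"wz":0},{"hand":-1,"dx":0,"dy":0,"dz":-3,"wx":0,"wy":0,"wz":0},{"hand":-1,"dx":0,"dy":0,"dz":-3,"wx":0,"wy":0,"wz":0},{"hand":-1,"dx":0,"dy":0,"dz":-2.2,"wx":0,"wy":0,"wz":0},{"hand":-1,"dx":0,"dy":0,"dz":0,"wx":0,"wy":0,"wz":0},{"hand":-1,"dx":0,"dy":0,"dz":0,"wx":0,"wy":0,"wz":0}]'
python3 -m handwheel '[{"hand":-1,"dx":0,"dy":0,"dz":-0.4,"wx":0,"wy":0,"wz":0},{"hand":-1,"dx":0,"dy":0,"dz":-0.4,"wx":0,"wy":0,"wz":0},{"hand":-1,"dx":0,"dy":0,"dz":-0.4,"wx":0,"wy":0,"wz":0},{"hand":-1,"dx":0,"dy":0,"dz":0,"wx":0,"wy":0,"wz":0}]'
```

```text
time_s: 2.8
position: [0.5939, -0.0858, 0.0637]
tcp_rot: [[-0.149, 0.989, 0.001], [0.989, 0.149, -0.0], [-0.001, 0.001, -1.0]]
force: [0.6, -0.2, 0.2]
opening: -0.001
time_s: 3.2
position: [0.5928, -0.0858, 0.0506]
tcp_rot: [[-0.148, 0.989, -0.0], [0.989, 0.148, 0.0], [0.0, -0.0, -1.0]]
force: [-0.8, 0.4, 0.2]
opening: 0.007
```

```bash
python3 -m handwheel '[{"hand":-1,"dx":0,"dy":0,"dz":-0.4,"wx":0,"wy":0,"wz":0},{"hand":-1,"dx":0,"dy":0,"dz":-0.4,"wx":0,"wy":0,"wz":0},{"hand":-1,"dx":0,"dy":0,"dz":-0.3,"wx":0,"wy":0,"wz":0},{"hand":-1,"dx":0,"dy":0,"dz":0,"wx":0,"wy":0,"wz":0},{"hand":-1,"dx":0,"dy":0,"dz":0,"wx":0,"wy":0,"wz":0}]'
python3 -m handwheel '[{"hand":-1,"dx":0,"dy":0,"dz":-0.3,"wx":0,"wy":0,"wz":0},{"hand":-1,"dx":0,"dy":0,"dz":-0.1,"wx":0,"wy":0,"wz":0},{"hand":-1,"dx":0,"dy":0,"dz":0,"wx":0,"wy":0,"wz":0},{"hand":-1,"dx":0,"dy":0,"dz":0,"wx":0,"wy":0,"wz":0}]'
```

```text
time_s: 3.7
position: [0.5934, -0.0861, 0.0402]
tcp_rot: [[-0.148, 0.989, 0.001], [0.989, 0.148, -0.0], [-0.0, 0.001, -1.0]]
force: [-0.1, 0.5, 5.7]
opening: 0.003
time_s: 4.1
position: [0.5934, -0.0861, 0.0366]
tcp_rot: [[-0.148, 0.989, 0.001], [0.989, 0.148, -0.0], [-0.001, 0.001, -1.0]]
force: [-1.5, -0.4, 7.1]
opening: 0.008
```

```bash
python3 -m handwheel '[{"hand":-1,"dx":0,"dy":0,"dz":-0.1,"wx":0,"wy":0,"wz":0},{"hand":-1,"dx":0,"dy":0,"dz":0,"wx":0,"wy":0,"wz":0},{"hand":-1,"dx":0,"dy":0,"dz":0,"wx":0,"wy":0,"wz":0}]'
python3 -m handwheel '[{"hand":-1,"dx":0,"dy":0,"dz":-0.1,"wx":0,"wy":0,"wz":0},{"hand":-1,"dx":0,"dy":0,"dz":0,"wx":0,"wy":0,"wz":0},{"hand":-1,"dx":0,"dy":0,"dz":0,"wx":0,"wy":0,"wz":0}]'
```

```text
time_s: 4.4
position: [0.5934, -0.0861, 0.0363]
tcp_rot: [[-0.149, 0.989, 0.001], [0.989, 0.149, -0.001], [-0.001, 0.001, -1.0]]
force: [-2.7, 0.0, 11.8]
opening: 0.003
time_s: 4.7
position: [0.5934, -0.0861, 0.0362]
tcp_rot: [[-0.149, 0.989, 0.001], [0.989, 0.149, -0.001], [-0.001, 0.001, -1.0]]
force: [-3.6, 1.2, 16.2]
opening: 0.005
```

z has stopped at 36.2 mm while the force climbs to 16 N, so the bed is fully down. I'll add some force and then slide along the feed (-0.15, 0.989).

```bash
python3 -m handwheel '[{"hand":-1,"dx":0,"dy":0,"dz":-0.15,"wx":0,"wy":0,"wz":0},{"hand":-1,"dx":0,"dy":0,"dz":0,"wx":0,"wy":0,"wz":0},{"hand":-1,"dx":-0.075,"dy":0.495,"dz":0,"wx":0,"wy":0,"wz":0},{"hand":-1,"dx":-0.075,"dy":0.495,"dz":0,"wx":0,"wy":0,"wz":0},{"hand":-1,"dx":-0.075,"dy":0.495,"dz":0,"wx":0,"wy":0,"wz":0},{"hand":-1,"dx":0,"dy":0,"dz":0,"wx":0,"wy":0,"wz":0}]'
python3 -m handwheel '[{"hand":-1,"dx":-0.075,"dy":0.495,"dz":0,"wx":0,"wy":0,"wz":0},{"hand":-1,"dx":-0.075,"dy":0.495,"dz":0,"wx":0,"wy":0,"wz":0},{"hand":-1,"dx":-0.075,"dy":0.495,"dz":0,"wx":0,"wy":0,"wz":0}]'
```

```text
time_s: 5.3
position: [0.5946, -0.0776, 0.0363]
tcp_rot: [[-0.152, 0.988, 0.009], [0.988, 0.152, -0.011], [-0.012, 0.007, -1.0]]
force: [-4.4, -15.1, 18.7]
opening: 0.012
time_s: 5.6
position: [0.5927, -0.0643, 0.0363]
tcp_rot: [[-0.152, 0.988, 0.009], [0.988, 0.152, -0.013], [-0.014, 0.007, -1.0]]
force: [-4.0, -19.9, 20.4]
opening: 0.004
```

```bash
python3 -m handwheel '[{"hand":-1,"dx":-0.075,"dy":0.495,"dz":0,"wx":0,"wy":0,"wz":0},{"hand":-1,"dx":-0.075,"dy":0.495,"dz":0,"wx":0,"wy":0,"wz":0},{"hand":-1,"dx":-0.075,"dy":0.495,"dz":0,"wx":0,"wy":0,"wz":0},{"hand":-1,"dx":-0.075,"dy":0.495,"dz":0,"wx":0,"wy":0,"wz":0}]'
python3 - <<'E'
from m import *
p,d=vision.capture("wrist"); cv2.imwrite("pics/wrist3.png",p[:,:,::-1])
p,d=vision.capture("scene"); cv2.imwrite("pics/scene3.png",cv2.resize(p[180:360,240:520,::-1],None,fx=2.8,fy=2.8,interpolation=2))
E
```

```text
time_s: 6.0
position: [0.5897, -0.0443, 0.0364]
tcp_rot: [[-0.153, 0.988, 0.009], [0.988, 0.153, -0.013], [-0.014, 0.007, -1.0]]
force: [-4.6, -21.2, 20.8]
opening: 0.008
```

View pics/wrist3.png

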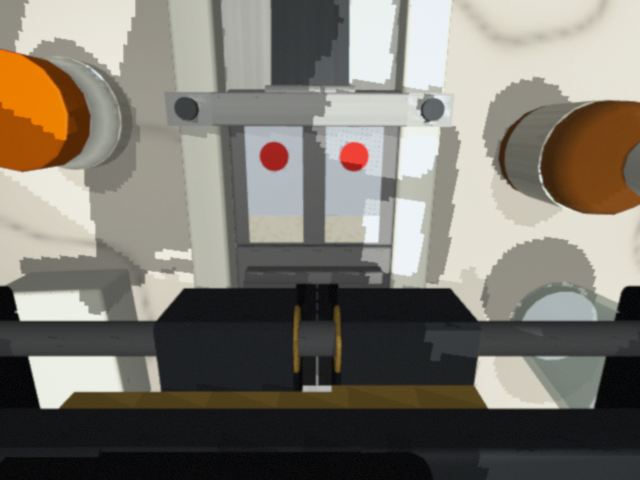

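View pics/scene3.png

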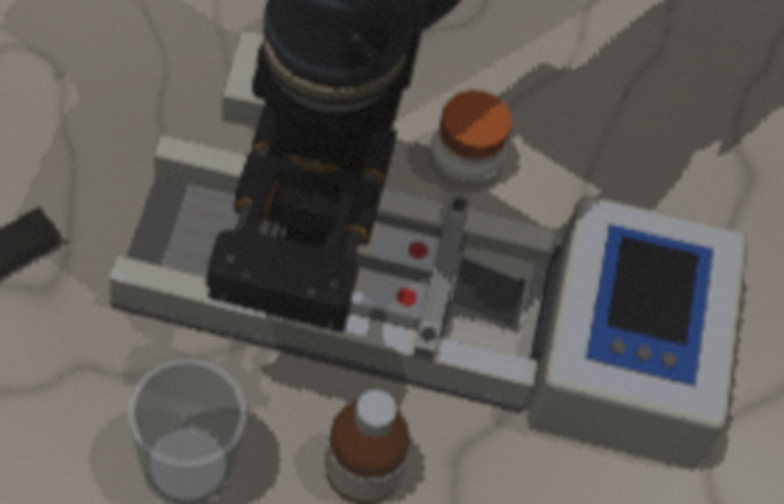

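The carrier has started under the bridge at about (310,108) in the wrist view, still pressed flat (z 36.4 mm, about 21 N). I'll keep sliding.

```bash
python3 -m handwheel '[{"hand":-1,"dx":-0.075,"dy":0.495,"dz":-0.05,"wx":0,"wy":0,"wz":0},{"hand":-1,"dx":-0.075,"dy":0.495,"dz":0,"wx":0,"wy":0,"wz":0},{"hand":-1,"dx":-0.075,"dy":0.495,"dz":0,"wx":0,"wy":0,"wz":0},{"hand":-1,"dx":-0.075,"dy":0.495,"dz":0,"wx":0,"wy":0,"wz":0}]'
python3 -m handwheel '[{"hand":-1,"dx":-0.075,"dy":0.495,"dz":0,"wx":0,"wy":0,"wz":0},{"hand":-1,"dx":-0.075,"dy":0.495,"dz":0,"wx":0,"wy":0,"wz":0},{"hand":-1,"dx":-0.075,"dy":0.495,"dz":0,"wx":0,"wy":0,"wz":0}]'
```

```text
time_s: 6.5
position: [0.5872, -0.0271, 0.0364]
tcp_rot: [[-0.155, 0.988, 0.01], [0.988, 0.155, -0.017], [-0.018, 0.007, -1.0]]
force: [-5.9, -31.8, 22.7]
opening: 0.003
time_s: 6.8
position: [0.5849, -0.0124, 0.0363]
tcp_rot: [[-0.155, 0.988, 0.01], [0.988, 0.155, -0.016], [-0.017, 0.007, -1.0]]
force: [-5.5, -30.4, 23.9]
opening: 0.004
```

```bash
python3 -m handwheel '[{"hand":-1,"dx":-0.075,"dy":0.495,"dz":0,"wx":0,"wy":0,"wz":0},{"hand":-1,"dx":-0.075,"dy":0.495,"dz":0,"wx":0,"wy":0,"wz":0},{"hand":-1,"dx":-0.075,"dy":0.495,"dz":0,"wx":0,"wy":0,"wz":0}]'
python3 - <<'E'
from m import *
p,d=vision.capture("wrist"); cv2.imwrite("pics/wrist4.png",p[:,:,::-1])
p,d=vision.capture("scene"); cv2.imwrite("pics/scene4.png",cv2.resize(p[180:360,240:520,::-1],None,fx=2.8,fy=2.8,interpolation=2))
E
```

```text
time_s: 7.1
position: [0.5826, 0.003, 0.0363]
tcp_rot: [[-0.154, 0.988, 0.01], [0.988, 0.154, -0.015], [-0.016, 0.007, -1.0]]
force: [-4.7, -29.9, 24.6]
opening: 0.007
```

View pics/wrist4.png

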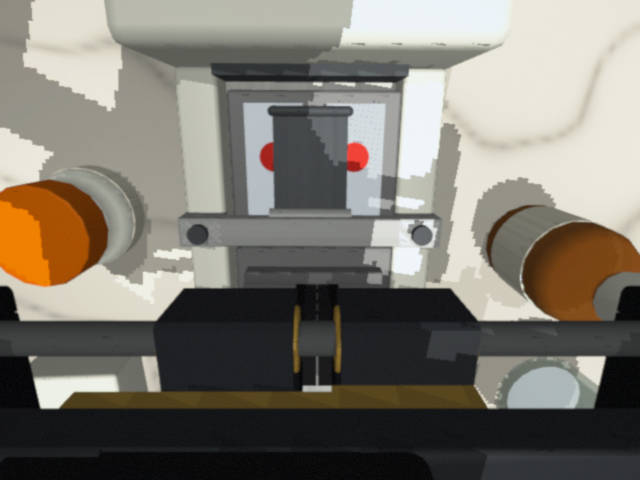

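View pics/scene4.png

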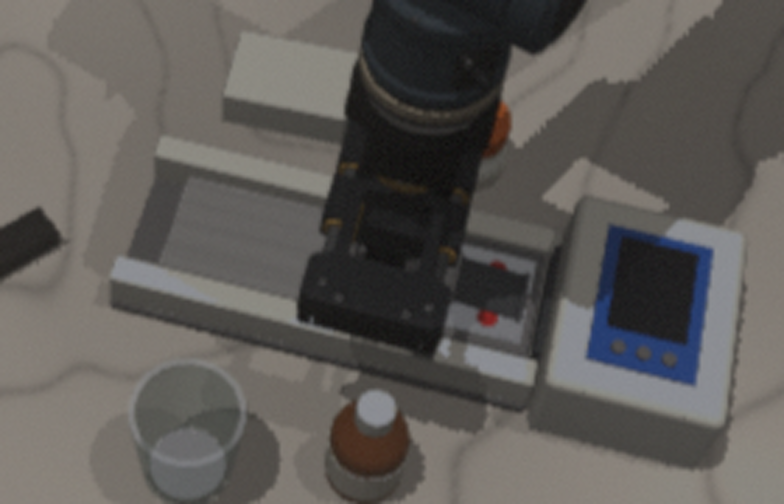

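The leaf is riding on the carrier, and about 8 mm is left between the nose at row 92 and the stop at row 78. I'll use smaller steps now.

```bash
python3 -m handwheel '[{"hand":-1,"dx":-0.06,"dy":0.396,"dz":0,"wx":0,"wy":0,"wz":0},{"hand":-1,"dx":0,"dy":0,"dz":0,"wx":0,"wy":0,"wz":0}]'
python3 -m handwheel '[{"hand":-1,"dx":-0.03,"dy":0.2,"dz":0,"wx":0,"wy":0,"wz":0},{"hand":-1,"dx":0,"dy":0,"dz":0,"wx":0,"wy":0,"wz":0}]'
python3 -m handwheel '[{"hand":-1,"dx":-0.03,"dy":0.2,"dz":0,"wx":0,"wy":0,"wz":0},{"hand":-1,"dx":0,"dy":0,"dz":0,"wx":0,"wy":0,"wz":0}]'
```

```text
time_s: 7.4
position: [0.582, 0.0073, 0.0364]
tcp_rot: [[-0.155, 0.988, 0.01], [0.988, 0.155, -0.015], [-0.016, 0.007, -1.0]]
force: [-4.0, -29.6, 24.3]
opening: 0.001
time_s: 7.6
position: [0.582, 0.0075, 0.0364]
tcp_rot: [[-0.156, 0.988, 0.01], [0.988, 0.156, -0.018], [-0.019, 0.007, -1.0]]
force: [-5.4, -35.5, 23.2]
opening: 0.006
time_s: 7.8
position: [0.582, 0.0076, 0.0364]
tcp_rot: [[-0.157, 0.988, 0.01], [0.987, 0.157, -0.02], [-0.021, 0.007, -1.0]]
force: [-6.0, -41.1, 22.4]
opening: 0.003
```

Run:
```python
from m import *
p,d=vision.capture("wrist"); cv2.imwrite("pics/wrist5.png",p[:,:,::-1])
C=cloud("wrist",d); 
for v in range(60,130,4): print(v,C[v,240].round(4),C[v,385].round(4))
```

```text
60 [0.5424 0.0994 0.0617] [0.5887 0.107  0.0603]
64 [0.5419 0.0985 0.0586] [0.5892 0.1061 0.0589]
68 [0.5401 0.0983 0.0487] [0.5903 0.1057 0.0534]
72 [0.5384 0.0978 0.0392] [0.5921 0.106  0.0429]
76 [0.5359 0.0975 0.0255] [0.5944 0.1064 0.0298]
80 [0.5393 0.0948 0.0424] [0.5926 0.1032 0.0434]
84 [0.5394 0.0934 0.042 ] [0.5931 0.102  0.0422]
88 [0.5395 0.092  0.0421] [0.5929 0.1003 0.0451]
92 [0.5383 0.0909 0.0351] [0.5949 0.1    0.0347]
96 [0.5385 0.0894 0.0351] [0.5951 0.0985 0.0352]
100 [0.5386 0.088  0.0348] [0.5953 0.097  0.036 ]
104 [0.539  0.0864 0.0361] [0.5957 0.0956 0.0355]
108 [0.5391 0.085  0.036 ] [0.596  0.0941 0.0358]
112 [0.5392 0.0835 0.036 ] [0.5963 0.0926 0.0359]
116 [0.5392 0.0819 0.0348] [0.5966 0.0911 0.0358]
120 [0.5393 0.0804 0.0348] [0.597  0.0896 0.0355]
124 [0.5398 0.0789 0.0367] [0.5971 0.0881 0.0364]
128 [0.5395 0.0773 0.0344] [0.5978 0.0866 0.0343]
```

View pics/wrist5.png

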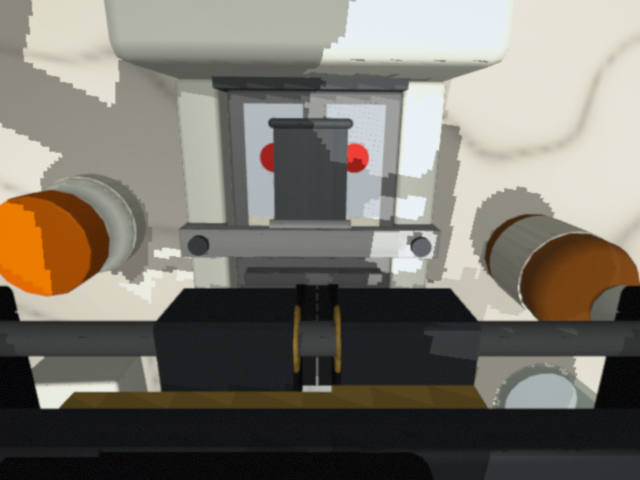

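The nose is against the stop: the carrier top (36 mm) runs straight into the stop top (about row 90) with no floor gap. The feed force also rose from 30 to 41 N with no motion. I'll ease the push first so the rib isn't dragged, then lift.

```bash
python3 -m handwheel '[{"hand":-1,"dx":0.06,"dy":-0.4,"dz":0,"wx":0,"wy":0,"wz":0},{"hand":-1,"dx":0.06,"dy":-0.4,"dz":0.1,"wx":0,"wy":0,"wz":0},{"hand":-1,"dx":0,"dy":0,"dz":0.1,"wx":0,"wy":0,"wz":0}]'
python3 -m handwheel '[{"hand":-1,"dx":0.03,"dy":-0.2,"dz":0.2,"wx":0,"wy":0,"wz":0},{"hand":-1,"dx":0,"dy":0,"dz":0,"wx":0,"wy":0,"wz":0}]'
```

```text
time_s: 8.15
position: [0.5819, 0.0072, 0.0364]
tcp_rot: [[-0.15, 0.989, 0.009], [0.989, 0.15, -0.008], [-0.009, 0.007, -1.0]]
force: [0.1, -15.6, 5.7]
opening: 0.005
time_s: 8.35
position: [0.5818, 0.0071, 0.0365]
tcp_rot: [[-0.15, 0.989, 0.007], [0.989, 0.15, -0.006], [-0.007, 0.007, -1.0]]
force: [2.8, -11.1, -0.9]
opening: 0.005
```

```bash
python3 -m handwheel '[{"hand":-1,"dx":0.04,"dy":-0.3,"dz":0,"wx":0,"wy":0,"wz":0},{"hand":-1,"dx":0,"dy":0,"dz":0,"wx":0,"wy":0,"wz":0}]'
python3 -m handwheel '[{"hand":-1,"dx":0.03,"dy":-0.2,"dz":0.1,"wx":0,"wy":0,"wz":0},{"hand":-1,"dx":0,"dy":0,"dz":0.1,"wx":0,"wy":0,"wz":0}]'
```

```text
time_s: 8.55
position: [0.5814, 0.0068, 0.0365]
tcp_rot: [[-0.148, 0.989, 0.006], [0.989, 0.148, -0.002], [-0.002, 0.005, -1.0]]
force: [3.5, -3.4, 2.9]
opening: 0.009
time_s: 8.75
position: [0.5776, 0.0062, 0.037]
tcp_rot: [[-0.149, 0.989, -0.003], [0.989, 0.149, 0.0], [0.001, -0.003, -1.0]]
force: [0.3, -2.2, -1.9]
opening: 0.006
```

Unloaded. Now I'll lift clear and move back.

```bash
python3 -m handwheel '[{"hand":-1,"dx":0,"dy":-0.15,"dz":0.2,"wx":0,"wy":0,"wz":0},{"hand":-1,"dx":0,"dy":0,"dz":0.3,"wx":0,"wy":0,"wz":0},{"hand":-1,"dx":0,"dy":0,"dz":0.5,"wx":0,"wy":0,"wz":0}]'
python3 -m handwheel '[{"hand":-1,"dx":0,"dy":0,"dz":2,"wx":0,"wy":0,"wz":0},{"hand":-1,"dx":0,"dy":0,"dz":3,"wx":0,"wy":0,"wz":0},{"hand":-1,"dx":0,"dy":0,"dz":4,"wx":0,"wy":0,"wz":0},{"hand":-1,"dx":0,"dy":0,"dz":4,"wx":0,"wy":0,"wz":0},{"hand":-1,"dx":0,"dy":-4,"dz":2,"wx":0,"wy":0,"wz":0},{"hand":-1,"dx":0,"dy":-4,"dz":0,"wx":0,"wy":0,"wz":0},{"hand":-1,"dx":0,"dy":-4,"dz":0,"wx":0,"wy":0,"wz":0},{"hand":-1,"dx":0,"dy":-4,"dz":0,"wx":0,"wy":0,"wz":0},{"hand":-1,"dx":0,"dy":0,"dz":0,"wx":0,"wy":0,"wz":0}]'
python3 - <<'E'
from m import *
p,d=vision.capture("wrist"); cv2.imwrite("pics/wrist6.png",p[:,:,::-1])
def prof(n,d):
    P=fit(n,d);P=P[(P[:,2]>-.02)&(P[:,2]<.1)]; P[:,2]-=np.median(P[P[:,2]<.008][:,2])
    a=np.radians(8.6);f=np.array([-np.sin(a),np.cos(a)]);l=np.array([-np.cos(a),-np.sin(a)])
    V=P[:,:2]@l+.573;U=P[:,:2]@f+.0545
    print(n,[(round(float(x)*1000),round(float(np.median(P[m,2])*1000),1)) for x in np.arange(-.18,.08,.004) if (m:=(abs(V)>.019)&(abs(V)<.03)&(U>=x)&(U<x+.004)).sum()>4])
    print("leaf",[(round(float(x)*1000),round(float(np.median(P[m,2])*1000),1)) for x in np.arange(0,.08,.004) if (m:=(abs(V)<.01)&(U>=x)&(U<x+.004)).sum()>4])
prof("wrist",d)
p,d=vision.capture("scene"); prof("scene",d); cv2.imwrite("pics/scene6.png",p[:,:,::-1])
E
```

```text
time_s: 9.05
position: [0.578, 0.0051, 0.0475]
tcp_rot: [[-0.149, 0.989, -0.002], [0.989, 0.149, 0.001], [0.001, -0.002, -1.0]]
force: [-0.0, -0.4, 0.2]
opening: 0.009
time_s: 9.95
position: [0.5794, -0.1604, 0.1983]
tcp_rot: [[-0.144, 0.99, 0.002], [0.99, 0.144, -0.003], [-0.003, 0.001, -1.0]]
force: [1.1, -0.1, -0.1]
opening: 0.009
wrist [(-180, 7.5), (-176, 7.7), (-172, 7.6), (-168, 8.0), (-164, 7.8), (-160, 8.1), (-156, 28.9), (-152, 28.9), (-148, 28.9), (-144, 28.9), (-140, 28.9), (-136, 28.8), (-132, 28.8), (-128, 28.9), (-124, 28.9), (-120, 29.0), (-116, 29.0), (-112, 29.0), (-108, 29.0), (-104, 29.0), (-100, 29.1), (-96, 29.1), (-92, 29.2), (-88, 29.2), (-84, 29.3), (-80, 29.2), (-76, 29.3), (-72, 29.2), (-68, 29.1), (-64, 29.1), (-60, 28.8), (-56, 20.3), (-52, 35.3), (-48, 36.4), (-44, 36.4), (-40, 36.4), (-36, 36.4), (-32, 36.3), (-28, 36.4), (-24, 36.4), (-20, 36.3)]
leaf []
scene [(-180, 7.4), (-176, 7.6), (-172, 7.6), (-168, 7.4), (-164, 7.5), (-160, 28.2), (-156, 28.8), (-152, 28.6), (-148, 28.6), (-144, 28.7), (-140, 29.6), (-136, 28.7), (-132, 29.4), (-128, 29.0), (-1
[... 184 characters left out ...]
, (-68, 28.6), (-64, 29.0), (-60, 21.0), (-56, 21.8), (-52, 35.3), (-48, 36.1), (-44, 36.5), (-40, 35.5), (-36, 35.6), (-32, 35.4), (-28, 35.8), (-24, 36.1), (-20, 35.4), (-16, 37.3), (-12, 43.8), (-8, 36.3), (-4, 35.4), (0, 46.7), (4, 46.7), (8, 46.4), (12, 37.3), (16, 36.0), (20, 36.1), (24, 36.2), (28, 36.1), (32, 35.5), (36, 36.3), (40, 36.0), (44, 36.7), (48, 36.1), (52, 36.2), (56, 35.7), (60, 36.2), (64, 36.4), (68, 44.4), (72, 57.8), (76, 64.3)]
leaf [(0, 46.4), (4, 47.1), (8, 47.8), (12, 43.9), (16, 41.3), (20, 40.2), (24, 40.6), (28, 40.3), (32, 40.2), (36, 39.6), (40, 39.4), (44, 38.0), (48, 38.3), (52, 38.9), (56, 36.4), (60, 35.7), (64, 38.0), (68, 44.2), (72, 58.2), (76, 64.4)]
```

View pics/wrist6.png

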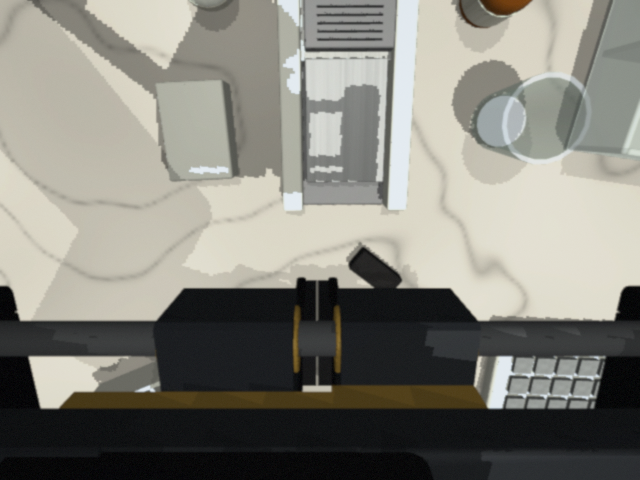

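View pics/scene6.png

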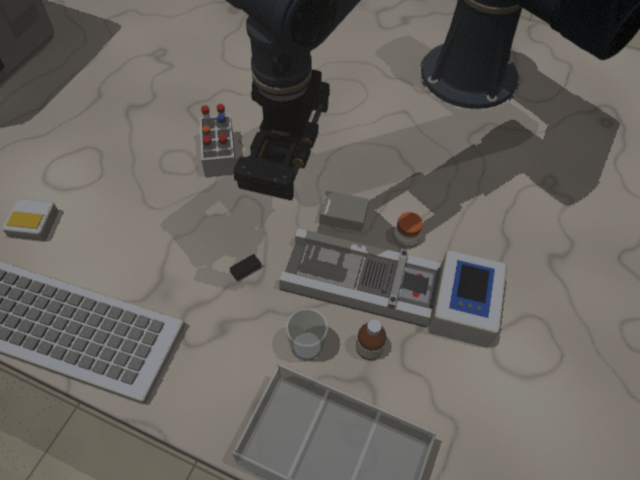

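The final profile matches the target. The bed is up at 29 mm, the carrier is flat with its top at 36 mm from dock x -54 to 66 mm, and the leaf is lifted with its tip on the carrier. The bystanders are at the same pixels as in the first picture, and the arm is clear. Handing in.

```bash
python3 -c "
from rig import hand_in
print(hand_in())"
```

```text
the job is handed in; nothing more can be done
None
```

The slide carrier is loaded against the end stop and I handed the job in at about 10 s of robot time; no verdict is reported.

With the gripper shut, I pressed the thumb deck until it stopped at z 36.2 mm, with the force reaching about 16 N and about 20 N during the slide. I then slid the carrier about 94 mm under the bridge and leaf spring. The nose met the stop: the feed force rose from 30 to 41 N with no further motion. I eased off the push and the press before lifting clear.

**Last checks (wrist and scene depth):**
- **Bed:** it is back up at 29 mm.
- **Carrier:** it lies flat with its top at about 36 mm, from dock x about -54 to 66 mm, so it is home.
- **Leaf spring:** it is raised and resting on the carrier, with its tip at about 36–38 mm.
- **Bystanders:** in the scene picture they look unmoved.
- **Arm:** it is well clear, with the force near zero.

**Problems and disagreements:**
- My first two move calls were refused as "invalid input" because keys were missing from the rows. Nothing moved.
- The three cameras disagreed by about 3 mm along the dock and 6 mm across it, which did not affect the result.
- The push needed was higher than the 8–15 N given: 15–21 N at first and about 30 N once under the leaf spring, because I was pressing with over 20 N.

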